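# Unlock the medicine box and hold the key turned

### The job

Get the grey steel medicine box open for me: first swing its turnbutton off the lid, then take the round-headed key from the key block, work it past the stiff pins until it is fully home in the lock, and turn it a quarter turn clockwise so that the lid springs ajar. The lock springs back by itself, so finish while still gripping the key and holding it turned to its stop. Leave the square-headed key in the block and do not knock the other things about.

Things in the scene. Friction and masses are not known exactly. Their poses are not given: they have to be found in the camera images.
- med_box: Grey steel box, 180 mm (its x) by 200 mm (its y), fixed on the range. Origin: centre of its underside; +x to its hinged rear, z up. The front 80 mm of its top is a fixed deck, z = 68 mm; the lid behind it has its top at 70 mm, a flat carrying handle to 77 mm, its front edge at x = -12 mm. Lock at (-52, -45) mm, turnbutton pivot at (-36, 55) mm, both on the deck.
- lock_mouth (a point): Mouth of the lock's keyway on the cylinder's axis, level with its face, 5.5 mm above the deck, in a flat steel ring of 35 mm diameter. Axes are the box's: x to its rear, z up out of the lock. At rest the keyway is an upright slot 11.8 mm (x) by 5.0 mm (y), 30 mm deep, with a 1.2 mm chamfer at the mouth.
- keyway_end (a point): Bottom of the keyway, 30 mm below lock_mouth. Two stiff sprung pins in its narrow sides meet the blade's taper when the tip is about 12 to 15 and 19 to 22 mm deep; each resists with some 10 to 18 N: push on steadily, or wiggle a few degrees. Afterwards they and a sprung plunger (last 7 mm) take 5 to 8 N. The cylinder turns only with the key within 2 mm of home; else it stops at about 0.2 rad.
- lock_cylinder (a joint): Turn of the lock cylinder in rad, clockwise seen from above: 0 at rest, stop at 1.57 (a quarter turn). A spring of about 0.1 N m turns it back whenever it is let go. It draws the bolt, which frees the lid at about 1.0 to 1.2. The key has about 0.15 rad of play in the keyway either way.
- lid (a joint): Angle of the lid in rad about the hinge at the box's rear edge: 0 shut. When the bolt is drawn and the turnbutton is off it, a spring lifts it to about 0.14 (its front edge rises about 14 mm); with either in place it stays below 0.03.
- turnbutton (a joint): Angle of the turnbutton in rad about its upright pivot, positive anticlockwise seen from above: near 0 its bar lies along the box's x, its end over the lid; at +1.57 or -1.57 it lies along the box's y. It is clear of the lid beyond 1.0 either way, turns to 1.7 either way with little friction (0.03 N m) and stays where it is left.
- turnbutton_grip (a point): Middle of the turnbutton's upright thumb wing, on its pivot, 89.5 mm above the range. Axes turn with the steel bar: x along it. Bar 66 mm long, 10 mm wide, from 71.5 to 77.5 mm above the range; the wing on its middle is 34 mm long (x), 10 mm wide (y), its top 97 mm above the range. Under the bar only a pivot boss, 10 mm in diameter.
- round_key_center (a point): Centre of the right key's disc-shaped grey plastic head: 28 mm diameter, 9 mm thick. Axes: x through its thickness, y across its width, z up the upright key. Shoulder of the 9 x 16 mm neck 28 mm below this point, tip 58 mm below; blade 3.8 mm (x) by 10.4 mm (y), last 6 mm tapered to 2 x 4. Fits either way round, 30 g. Fully home, this point is 28 mm above lock_mouth.
- square_key_center (a point): Centre of the flat square grey plastic head (27 x 27 mm, 9 mm thick) of the other key; axes as for the round-headed one. Its blade is too wide for the lock. Which of the two stands in which slot varies.
- key_block: Wooden block, 44 mm (x) by 132 mm (y) by 36 mm high, fixed; origin at the centre of its underside. Three slots in a row along y at -45, 0 and +45 mm, each 5.6 x 14.2 mm, long side along y, right through. Two keys stand loosely in two of them, shoulders on the block's top, heads up.
- egg_timer: White kitchen timer, 66 mm wide, 60 mm high, between box and grinders; bystander. Origin: centre of its underside, as for all bystanders.
- candle_jar: Candle in a glass, 76 mm wide, 90 mm high; bystander.
- salt_grinder: Steel and glass grinder, 54 mm wide, 136 mm high, behind the key block; bystander.
- pepper_grinder: Steel and glass grinder, 54 mm wide, 136 mm high, behind the key block; bystander.
- teaspoon: Steel teaspoon, 139 mm long, lying in front of the key block; bystander.

How it is judged (in metres and radians):
On the way, in this order (a step that is already met when the one before it is completed fails the run):
1. the turnbutton is turned clear of the lid, the lid still locked ((value of joint turnbutton above 1 rad or value of joint turnbutton below -1 rad) and value of joint lid below 0.04 rad), for 0.2 s.
2. the round-headed key is fully home in the lock, not yet turned (z of round_key_center in the frame of lock_mouth below 0.0305 m and horizontal distance between round_key_center and lock_mouth below 0.008 m and value of joint lock_cylinder below 0.3 rad), for 0.1 s.
At the end, for the whole second after the job is handed in: The robot still grips the round-headed key, which is fully home in the lock (within 2.5 mm) and held turned clockwise by at least 1.3 rad of its quarter turn; the turnbutton is clear of the lid (over 1.0 rad either way) and the lid stands ajar by more than 0.06 rad (z of round_key_center in the frame of lock_mouth below 0.0305 m and horizontal distance between round_key_center and lock_mouth below 0.008 m and value of joint lock_cylinder above 1.3 rad and value of joint lid above 0.06 rad and (value of joint turnbutton above 1 rad or value of joint turnbutton below -1 rad) and contact force between the fingers and round_key above 1 N); the arm keeps its last pose, push and grip.
It fails at once if the square-headed key is taken out of the key block (distance of square_key_center from where it was at the start of the episode above 0.02 m).
It fails at once if a bystander is knocked about (moved over 30 mm) (distance of any of egg_timer, candle_jar, salt_grinder, pepper_grinder, teaspoon from where it was at the start of the episode above 0.03 m).
It also fails if it takes over 61 s, if anything falls off the work surface, if the arm or the gripper's body presses on something with over 40 N, if the wrist force passes 120 N, or if a joint passes its speed limit or range.

### The arm

A 7-joint arm with a two-finger parallel gripper is mounted at the origin on a cart in front of the work surface, level with it; the furniture and walls round the work are solid. World frame = base frame: x ahead of the robot, y to its left, z up, the work surface at z = 0. Lengths are in mm, angles in rad, forces in N, time in s.
With the tool pointing down it reaches from about 400 to 925 mm from the base axis. Payload 5.6 kg.
Tool frame: the origin (TCP) lies between the finger pads; the fingertips stand 25 mm ahead of it and the grasp point (between the pads) lies 6 mm ahead of it (bot.tips_ahead is the distance from the TCP to the fingertips, in mm); z points along the fingers, y is the direction in which the jaws open and shut (so a half turn about z gives the same grasp; the last joint's range is limited). The gripper opens to 85 mm and grips with 20 to 120 N. Pads are 22 mm wide; open, the fingers measure 114 mm over their backs; the gripper's body (76 mm by 85 mm) begins 54 mm behind the grasp point. The pads swing forward as they close: fully open they stand 13 mm farther back than shut.
Start: joints at [-1.184, 0.468, -0.012, 1.603, 0.006, 1.071, -0.056], TCP at [270.886, 590.871, 256.29] pointing down, gripper open.
Joint ranges: [-2.53, 2.53], [-0.31, 2.02], [-1.57, 1.55], [0.28, 2.44], [-1.29, 4.43], [0.15, 1.84], [-2.92, 2.92]. Speed limits (rad/s): [2.57, 2.57, 3.14, 3.14, 3.14, 3.14, 3.14].

### API

Orientations are given as a unit quaternion [x, y, z, w].
In Python, from cell import status, optics, close_job, bot gives the robot as it stands.
- The arm moves only by the shell command python3 -m inch 'ROWS'. ROWS is JSON, a list that holds one entry, the list of rows, each a list of 7 numbers: the finger opening in mm, from 0 to 85.4, then the shift along the world's x, y, z in mm, then the turn, a rotation vector about the world's x, y, z in degrees. A call has 1 to 10 rows; each row shifts and turns the pose as measured when the row begins; what a row does not reach is not made up. A row lasts 1/12 s, in which the tool goes at most 41.7 mm and 7.16 degrees, less where a joint would pass 70% of its speed; a pose out of reach is approached as far as the arm can. A call with a gripper value outside its range is refused whole. The fingers move at their own pace and stop on an object; the grip force is fixed at half the most. Time passes only in rows, so rows that do not move let the fingers close. It gives the time, the measured TCP pose, the force and the opening at its end, in the units of the state.
- status.read_state(): the state, without advancing time (a new reading comes with each control period).
- optics.snapshot(name): name is "side" or "top"; returns a dict with "pixels" (384x512x3 uint8, red, green, blue), "depth" (384x512 float32, mm along the optical axis (not along the pixel's ray), 0 where there is no reading), "fx", "fy", "cx", "cy" (pixels), "extrinsics" (4x4, takes a point from camera to world coordinates). Camera axes: x right, y up, looking along -z (the intrinsics and any distortion apply to the point x, -y, -z); pixel columns grow to the right and rows downward; lengths in mm; the calibration is good to about 2 mm. A picture is of the moment at which its call begins.
- close_job(): hands the job in, once; it reports no verdict.
Trained networks look in the newest picture that a camera, given by its name, has taken for a name from the list of things; names that differ only in an ending like _2 or _b are one class to them, and where a whole thing is asked for, a point or a joint stands for the part that bears it (a point fixed in the world has none). Each returns a list of dicts, best first, with "conf" (0 to 1); they miss things now and then, are a little off and sometimes report something else, mostly with a low value. They report only what shows in the picture. A call takes as long as a camera call.
- optics.outline_of(camera, thing): "region" (384x512 bool, what is visible of it) and "box" ([left, top, right, bottom] in pixels, round what is visible of it).
The state is a dict: "clock": time; "q": joint angles; "joint_vel": joint speeds; "joint_torque": joint torques, N m; "position": TCP position; "eef_rot": TCP orientation; "ft_force": force on the tool from outside, world axes, zero at the start; "torque": the same for the moment, N m; "width": finger opening in mm.
Only numpy, scipy, OpenCV 4.12 (cv2) and the standard library are available. Lean on these libraries where they do the work, as an engineer would, in place of code of your own. Each camera call takes 0.05 s, during which the arm holds its last target.

## Working session

There is one attempt and no reset: what is moved stays moved. The work goes in short steps, Python scripts to look and compute and a shell command to move; the robot and the scene stay as the last step left them, time stands still between calls to the robot, and variables do not carry over. Pictures are saved under pics/ and viewed, and the job is handed in when it is done.

```bash
ls; mkdir -p pics
python3 - <<'E'
from cell import status, optics
import cv2,numpy as np
s=status.read_state();print({k:np.round(v,3).tolist() for k,v in s.items()})
for c in("side","top"):
    p=optics.snapshot(c);cv2.imwrite(f"pics/{c}0.png",p["pixels"][...,::-1]);np.savez(f"{c}0.npz",**p)
    print(c,p["fx"],p["fy"],p["cx"],p["cy"],np.round(p["extrinsics"],3).tolist(), p.keys())
E
```

```text
pics
{'clock': 0.0, 'q': [-1.184, 0.468, -0.012, 1.604, 0.006, 1.071, -0.056], 'joint_vel': [0.001, -0.002, -0.001, 0.002, -0.001, -0.002, 0.0], 'joint_torque': [-0.0, -53.239, 0.022, -25.132, 0.011, 0.008, 0.0], 'position': [270.656, 590.389, 255.322], 'eef_rot': [0.213, 0.977, -0.001, -0.0], 'ft_force': [-0.837, 0.224, 0.269], 'torque': [-0.027, -0.03, 0.019], 'width': 85.396}
side 453.0301657709388 453.0301657709388 260.31403758380554 197.5161617955933 [[0.738, 0.332, -0.587, -309.47], [-0.674, 0.354, -0.648, -869.577], [-0.008, 0.874, 0.485, 715.077], [0.0, 0.0, 0.0, 1.0]] dict_keys(['pixels', 'depth', 'fx', 'fy', 'cx', 'cy', 'extrinsics'])
top 444.57940130317104 444.57940130317104 249.82792987092768 195.73679849488212 [[0.022, 0.982, -0.189, 243.703], [-1.0, 0.018, -0.021, -12.669], [-0.017, 0.189, 0.982, 1384.78], [0.0, 0.0, 0.0, 1.0]] dict_keys(['pixels', 'depth', 'fx', 'fy', 'cx', 'cy', 'extrinsics'])
```

View pics/side0.png

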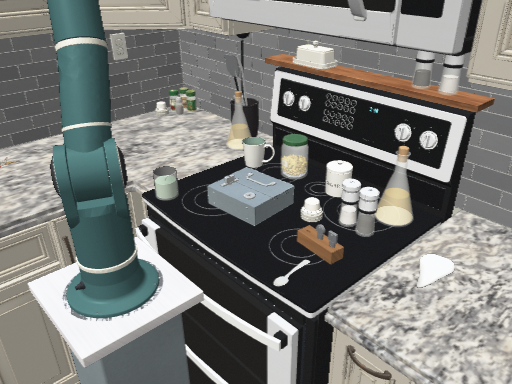

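View pics/top0.png

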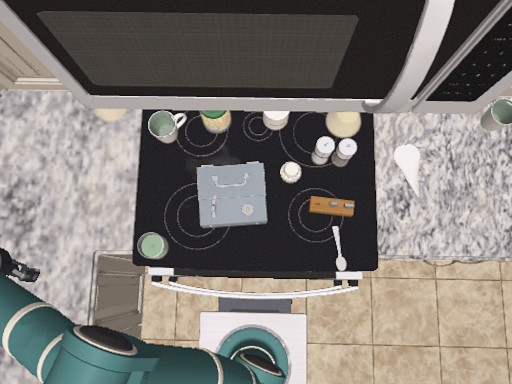

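```bash
cat > h.py <<'E'
import numpy as np,cv2
from cell import status, optics
def world(p,mask):
    v,u=np.nonzero(mask); d=p["depth"][v,u]; k=d>0; v,u,d=v[k],u[k],d[k]
    c=np.stack([(u-p["cx"])/p["fx"]*d,-(v-p["cy"])/p["fy"]*d,-d,np.ones(len(d))])
    return (np.asarray(p["extrinsics"])@c)[:3].T
def proj(p,P):
    P=np.atleast_2d(P);c=(np.linalg.inv(p["extrinsics"])@np.c_[P,np.ones(len(P))].T)[:3]
    return np.c_[p["cx"]+p["fx"]*c[0]/-c[2],p["cy"]-p["fy"]*c[1]/-c[2]]
E
python3 - <<'E'
from h import *
for c in("side","top"):
    p=optics.snapshot(c)
    for t in "med_box lock_cylinder lid turnbutton_grip round_key_center square_key_center key_block egg_timer candle_jar salt_grinder pepper_grinder teaspoon".split():
        for r in optics.outline_of(c,t)[:2]:
            w=world(p,r["region"])
            if len(w): print(c,t,round(r["conf"],2),np.round(r["box"]).tolist(),len(w),"med",np.median(w,0).round(),"lo",np.percentile(w,3,0).round(),"hi",np.percentile(w,97,0).round())
print(status.read_state()["clock"])
E
```

```text
side med_box 0.72 [208.0, 166.0, 294.0, 226.0] 3407 med [469.  34.  68.] lo [406. -33.   5.] hi [590. 160.  77.]
side lid 0.97 [231.0, 166.0, 294.0, 198.0] 973 med [540.  53.  71.] lo [493. -28.  65.] hi [590. 164.  76.]
side turnbutton_grip 0.52 [223.0, 177.0, 239.0, 187.0] 66 med [461. 119.  86.] lo [443. 116.  75.] hi [483. 124.  97.]
side round_key_center 0.61 [329.0, 233.0, 338.0, 248.0] 109 med [ 468. -283.   62.] lo [ 465. -294.   40.] hi [ 473. -270.   79.]
side round_key_center 0.56 [319.0, 224.0, 326.0, 240.0] 114 med [ 474. -237.   63.] lo [ 470. -248.    0.] hi [ 568. -174.   78.]
side square_key_center 0.63 [328.0, 232.0, 338.0, 244.0] 100 med [ 468. -282.   66.] lo [ 465. -294.   43.] hi [ 474. -269.   79.]
side key_block 0.57 [297.0, 224.0, 344.0, 262.0] 908 med [ 461. -244.   32.] lo [ 449. -302.    2.] hi [ 496. -172.   39.]
side egg_timer 0.63 [301.0, 196.0, 322.0, 224.0] 428 med [ 570. -122.   33.] lo [ 553. -141.    5.] hi [601. -92.  61.]
side candle_jar 0.76 [155.0, 167.0, 178.0, 199.0] 705 med [330. 278.  63.] lo [303. 264.   9.] hi [373. 338.  90.]
side candle
[... 1678 characters left out ...]
32 [197.0, 161.0, 266.0, 203.0] 2091 med [542.  74.  71.] lo [495. -20.  66.] hi [589. 169.  77.]
top salt_grinder 0.58 [312.0, 136.0, 335.0, 163.0] 439 med [ 632. -196.  132.] lo [ 617. -222.   15.] hi [ 663. -177.  140.]
top salt_grinder 0.44 [245.0, 207.0, 252.0, 212.0] 32 med [458.  24.  72.] lo [449.  14.  52.] hi [464.  32.  80.]
top pepper_grinder 0.9 [330.0, 140.0, 355.0, 169.0] 499 med [ 627. -261.  128.] lo [ 612. -296.    0.] hi [ 662. -241.  140.]
top teaspoon 0.62 [335.0, 226.0, 345.0, 271.0] 204 med [ 325. -258.    6.] lo [ 289. -275.   -0.] hi [ 412. -246.   13.]
top teaspoon 0.51 [136.0, 233.0, 168.0, 258.0] 638 med [342. 304.  61.] lo [310. 267.  23.] hi [376. 339.  92.]
1.4
```

The top view shows the box at (198..265, 161..228), the turnbutton near (213,206), the lock near (248,210), and the key block at (310..354, 197..215). Next I'll zoom in on the box and the keys.

Run:
```python
import cv2,numpy as np
t=cv2.imread("pics/top0.png");s=cv2.imread("pics/side0.png")
r=lambda im:cv2.resize(im,(400,300),interpolation=cv2.INTER_CUBIC)
o=np.vstack([np.hstack([r(t[155:233,185:289]),r(t[180:228,300:364])]),np.hstack([r(s[160:232,205:301]),r(s[215:269,290:362])])])
cv2.imwrite("pics/zoom0.png",o)
```

```text
(no output)
```

View pics/zoom0.png

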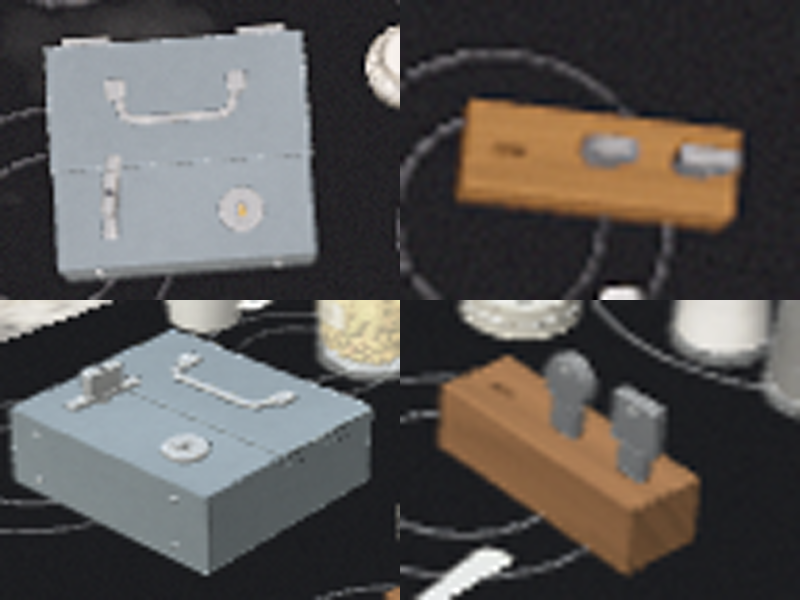

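The round key is in the middle slot and the square key in the end slot on the -y side. The third slot, on the +y side, is empty. Next I'll fit the box, block and key poses.

Run:
```python
from h import *
import cv2
P={c:dict(np.load(f"{c}0.npz")) for c in("top","side")}
for c,p in P.items():
    M=np.ones(p["depth"].shape,bool)
    w=world(p,M)
    def reg(x0,x1,y0,y1,z0,z1): return w[(w[:,0]>x0)&(w[:,0]<x1)&(w[:,1]>y0)&(w[:,1]<y1)&(w[:,2]>z0)&(w[:,2]<z1)]
    for n,a in dict(box=(380,620,-60,200,60,75),block=(430,520,-330,-150,30,41),rkey=(455,500,-258,-205,52,85),skey=(455,500,-310,-258,52,85),timerz=(540,620,-150,-70,30,70),wing=(420,510,95,150,82,105),ring=(430,490,0,60,71.5,76)).items():
        q=reg(*a)
        if len(q)<5: print(c,n,len(q));continue
        r=cv2.minAreaRect(q[:,:2].astype(np.float32)); print(c,n,len(q),"rect",np.round(r[0],1),np.round(r[1],1),round(r[2],1),"mean",q.mean(0).round(1),"z",np.percentile(q[:,2],[3,50,97]).round(1))
```

```text
top box 3589 rect [505.6  73.3] [187.7 205.3] 5.0 mean [502.3  71.7  69.8] z [64.1 69.9 74.4]
top block 505 rect [ 478.9 -233.8] [131.6  45.6] 83.9 mean [ 478.5 -230.2   36.2] z [31.4 36.3 40.3]
top rkey 38 rect [ 479.  -234.3] [25.3  9.9] 86.7 mean [ 478.  -233.3   72.7] z [58.8 74.3 80.5]
top skey 44 rect [ 474.2 -278.4] [27.6  9.3] 85.1 mean [ 473.2 -277.1   72.9] z [55.4 75.6 82.7]
top timerz 262 rect [ 586.7 -107.5] [56.2 56.5] 44.9 mean [ 582.2 -106.7   50.4] z [31.3 56.  64.6]
top wing 42 rect [467.6 124.2] [41.3  9.9] 0.2 mean [462.3 123.7  97.1] z [ 91.8  97.6 101.2]
top ring 97 rect [459.6  30.8] [57.5 56.9] 1.3 mean [454.7  27.4  73.4] z [71.5 73.3 75.7]
side box 1841 rect [502.7  71.3] [190.  211.6] 4.5 mean [493.3  56.1  69.6] z [62.6 69.9 73.9]
side block 484 rect [ 475.8 -235.8] [134.1  48.8] 85.3 mean [ 471.  -238.9   36. ] z [30.9 36.3 39.4]
side rkey 79 rect [ 477.2 -236.3] [26.7 14. ] 79.4 mean [ 474.  -237.1   67.2] z [53.4 66.5 78.7]
side skey 99 rect [ 470.2 -280.1] [30.  10.7] 85.1 mean [ 469.4 -281.6   67.9] z [53.8 68.6 79.7]
side timerz 248 rect [ 580.1 -113. ] [53.2 51.9] 75.7 mean [ 575.4 -117.1   47.3] z [30.7 48.8 61.5]
side wing 56 rect [461.2 122. ] [12.2 38.3] 85.1 mean [459.3 120.2  91.2] z [82.4 91.4 99. ]
side ring 56 rect [467.2  28.3] [68.7 34.1] 27.6 mean [454.2  21.6  74.1] z [72.  74.1 75.9]
```

Run:
```python
import cv2,numpy as np
t=cv2.imread("pics/top0.png");s=cv2.imread("pics/side0.png")
r=lambda im:cv2.resize(im,(400,600),interpolation=cv2.INTER_CUBIC)
cv2.imwrite("pics/zoom1.png",np.hstack([r(t[195:225,238:258]),r(s[180:210,240:260])]))
print(t[200:222,238:260].mean(2).astype(int))
```

```text
[[173 173 175 173 174 174 174 174 173 174 174 172 174 173 175 174 173 173
  173 173 172 172]
 [174 174 174 172 174 174 175 174 173 172 173 173 172 171 171 172 172 173
  172 172 172 171]
 [174 175 175 174 175 173 173 174 173 172 172 173 173 172 172 172 173 172
  172 172 170 172]
 [172 174 177 175 175 173 173 172 162 162 167 150 162 171 172 171 172 174
  174 172 171 170]
 [172 173 174 175 173 172 174 193 194 194 192 193 177 170 172 172 172 172
  174 173 171 170]
 [173 172 173 174 173 178 190 198 197 193 196 199 195 188 177 173 172 171
  172 172 171 170]
 [174 173 172 172 165 186 197 197 196 195 197 196 198 197 186 174 171 172
  172 173 170 171]
 [175 172 172 172 188 197 198 197 191 173 181 194 196 196 196 181 170 171
  171 172 171 170]
 [174 173 171 153 186 198 197 198 176 187 173 187 198 196 195 168 165 170
  171 171 171 170]
 [174 172 173 152 183 195 195 198 186 183 167 188 197 196 197 169 166 172
  171 171 169 171]
 [174 173 173 167 203 204 196 195 181 175 177 193 197 197 206 166 161 171
  169 170 170 172]
 [172 173 173 171 190 199 197 198 191 189 191 195 198 198 200 177 169 169
  1
[... 246 characters left out ...]
9 191 181 170 167 171 171 170
  169 170 171 173]
 [171 170 171 170 172 172 166 167 177 180 178 177 171 168 169 170 169 170
  171 170 171 171]
 [172 172 171 170 170 169 170 171 171 170 170 168 169 169 170 171 170 170
  170 173 171 170]
 [172 172 172 171 170 173 170 171 171 170 169 169 169 169 169 170 169 171
  172 171 169 170]
 [173 172 172 170 170 171 169 170 170 169 169 169 169 168 167 168 170 169
  171 170 169 168]
 [171 172 172 171 169 170 170 170 171 170 169 170 168 170 168 168 169 170
  170 170 170 168]
 [172 171 172 172 170 169 169 170 171 172 172 170 171 169 169 172 171 171
  170 169 169 170]
 [171 171 171 171 171 171 170 172 172 174 174 167 163 165 157 156 155 155
  159 159 149 140]]
```

View pics/zoom1.png

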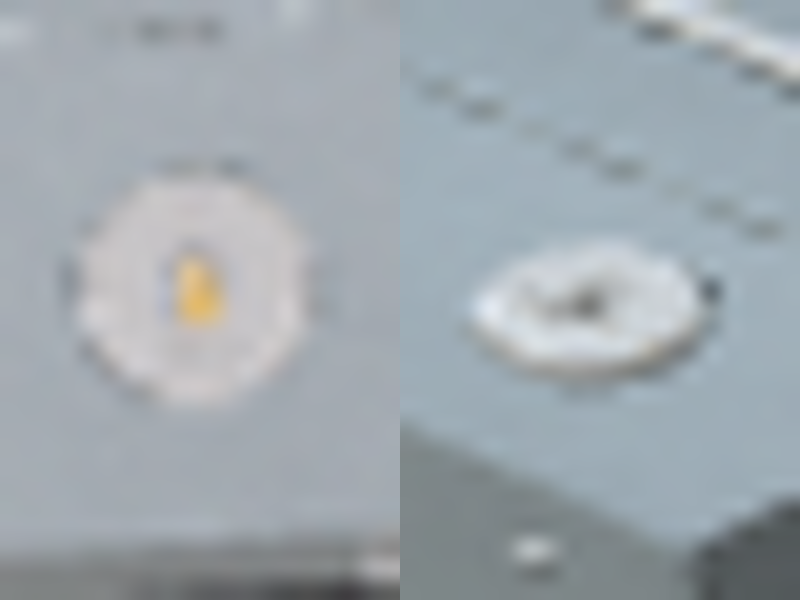

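```bash
cat >> h.py <<'E'
def onplane(p,uv,z):
    uv=np.atleast_2d(uv);E=np.asarray(p["extrinsics"])
    d=np.c_[(uv[:,0]-p["cx"])/p["fx"],-(uv[:,1]-p["cy"])/p["fy"],-np.ones(len(uv))]@E[:3,:3].T
    return E[:3,3]+d*((z-E[2,3])/d[:,2])[:,None]
E
python3 - <<'E'
from h import *
import cv2
P={c:dict(np.load(f"{c}0.npz")) for c in("top","side")}
for c,(x0,x1,y0,y1) in dict(top=(238,258,199,218),side=(240,260,190,201)).items():
    p=P[c];g=p["pixels"].astype(float)
    m=np.zeros(g.shape[:2],np.uint8); m[y0:y1,x0:x1]=(g.mean(2)>183)[y0:y1,x0:x1]
    cs,_=cv2.findContours(m,cv2.RETR_EXTERNAL,cv2.CHAIN_APPROX_NONE); k=max(cs,key=cv2.contourArea)
    e=cv2.fitEllipse(k); h=cv2.convexHull(k);M=cv2.moments(h);ce=[M['m10']/M['m00'],M['m01']/M['m00']]
    print(c,e,ce,onplane(p,e[0],73.5).round(1),onplane(p,ce,73.5).round(1))
# block and box: project model, compare against edges by reprojection of top corners
def boxmask(p,cx,cy,th,lx,ly,h):
    R=np.array([[np.cos(th),-np.sin(th)],[np.sin(th),np.cos(th)]])
    c=np.array([[a,b] for a in(-lx/2,lx/2) for b in(-ly/2,ly/2)])@R.T+[cx,cy]
    pts=np.r_[np.c_[c,np.zeros(4)],np.c_[c,np.full(4,h)]]
    m=np.zeros((384*4,512*4),np.uint8);cv2.fillConvexPoly(m,cv2.convexHull(np.round(proj(p,pts)*4+1.5).astype(np.int32)),1)
    return cv2.resize(m.astype(np.float32),(512,384),interpolation=cv2.INTER_AREA)
from scipy.optimize import minimize
for n,t,init,dims in (("med_box","box",(500,72,.07),(180,200,69)),("key_block","block",(478,-235,-.1),(44,132,36))):
  for c in("top","side"):
    p=P[c];optics.snapshot(c)
    r=optics.outline_of(c,n)[0]["region"].astype(np.float32)
    if n=="key_block":
        g=p["pixels"].astype(int); r=(((g[...,0]-g[...,2])>30)|(r>0)).astype(np.float32); b=boxmask(p,*init,70,160,40)>0; r*=b
    f=lambda v:((boxmask(p,v[0]*10,v[1]*10,v[2]/10,*dims)-r)**2).sum()
    o=minimize(f,np.array([init[0]/10,init[1]/10,init[2]*10]),method="Nelder-Mead",options=dict(initial_simplex=np.array([init[0]/10,init[1]/10,init[2]*10])+np.array([[0,0,0],[1,0,0],[0,1,0],[0,0,.6]])))
    print(n,c,o.x*[10,10,.1],o.fun,r.sum(), "yawdeg",np.degrees(o.x[2]/10))
E
```

```text
top ((247.12786865234375, 208.9188995361328), (10.26747989654541, 10.505115509033203), 86.82654571533203) [247.16862745098038, 208.9549019607843] [[455.6  22.9  73.5]] [[455.4  22.8  73.5]]
side ((248.7310791015625, 194.5613250732422), (5.125097751617432, 10.470130920410156), 87.14158630371094) [248.73725490196077, 194.5725490196078] [[453.9  24.1  73.5]] [[453.8  24.   73.5]]
med_box top [5.05053319e+02 7.25265314e+01 8.62360138e-02] 86.203125 4104.0 yawdeg 4.94095963535425
med_box side [5.05158228e+02 7.79724534e+01 7.96869300e-02] 126.23828125 3286.0 yawdeg 4.5657247732653055
key_block top [ 4.78377068e+02 -2.34816762e+02 -9.35945002e-02] 91.34765625 699.0 yawdeg -5.362569845461563
key_block side [ 4.77407507e+02 -2.32958473e+02 -7.71227373e-02] 89.203125 949.0 yawdeg -4.418807349717095
```

```bash
python3 -m inch '[[[45,15,-37,-5,0,0,3],[45,15,-37,-5,0,0,3],[45,15,-37,-5,0,0,3],[45,15,-37,-5,0,0,3],[45,15,-37,-5,0,0,3],[45,15,-37,-5,0,0,3],[45,15,-37,-5,0,0,3],[45,15,-37,-5,0,0,3],[45,15,-37,-5,0,0,3],[45,15,-37,-5,0,0,3]]]'
```

```text
clock: 2.63
position: [416.6, 216.6, 206.4]
eef_rot: [-0.069, 0.998, 0.005, -0.001]
ft_force: [-0.2, 0.1, 0.3]
width: 44.9
```

```bash
cat >> h.py <<'E'
def pose():
    s=status.read_state();q=s["eef_rot"];from scipy.spatial.transform import Rotation as R
    M=R.from_quat(q).as_matrix();y=M[:,1]
    print("t",round(s["clock"],2),"pos",np.round(s["position"],1),"yaw",round(np.degrees(np.arctan2(y[1],y[0])),1),"z",M[:,2].round(3),"F",np.round(s["ft_force"],1),"T",np.round(s["torque"],2),"w",round(s["width"],1))
E
python3 -m inch '[[[45,15,-31,-15,0,0,-1],[45,15,-31,-15,0,0,-1],[45,15,-31,-15,0,0,-1],[45,0,0,0,0,0,0],[45,0,0,0,0,0,0]]]'; python3 -c "
from h import *
pose();p=optics.snapshot('top');s=optics.snapshot('side');r=lambda im:cv2.resize(im,(400,300),interpolation=cv2.INTER_CUBIC)
cv2.imwrite('pics/a.png',np.hstack([r(p['pixels'][155:245,185:305]),r(s['pixels'][120:225,170:310])])[...,::-1])"
```

```text
clock: 3.05
position: [466.8, 109.1, 161.2]
eef_rot: [-0.035, 0.999, 0.004, 0.002]
ft_force: [-0.9, 1.3, 0.9]
width: 44.9
t 3.05 pos [466.8 109.1 161.2] yaw 94.1 z [ 0.005  0.009 -1.   ] F [-0.9  1.3  0.9] T [ 0.03  0.04 -0.  ] w 44.9
```

View pics/a.png

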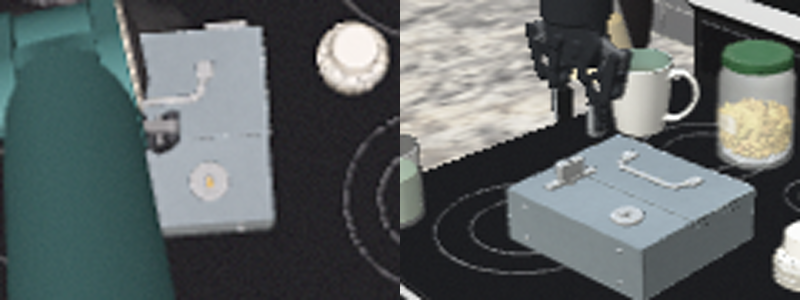

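The pose overshot past the turnbutton by about 14 mm. The side view shows the fingers above the box, clear of everything. I'll correct and then descend.

```bash
python3 -m inch '[[[40,-5,14,0,0,0,0],[40,0,0,0,0,0,0],[40,0,0,-20,0,0,0],[40,0,0,0,0,0,0],[40,0,0,0,0,0,0]]]'; python3 -c "
from h import *
pose()"
```

```text
clock: 3.57
position: [461.5, 130.9, 144.2]
eef_rot: [-0.042, 0.999, 0.006, 0.005]
ft_force: [-0.1, 0.2, -1.0]
width: 40.2
t 3.57 pos [461.5 130.9 144.2] yaw 94.8 z [ 0.01   0.012 -1.   ] F [-0.1  0.2 -1. ] T [-0.02  0.04 -0.01] w 40.2
```

```bash
python3 -m inch '[[[40,0,-5,-10,-0.6,0.5,0],[40,0,0,-10,0,0,0],[40,0,0,-5,0,0,0],[40,0,0,0,0,0,0],[40,0,0,0,0,0,0]]]'; python3 -c "
from h import *
pose()"
```

```text
clock: 3.98
position: [462.2, 126.4, 118.6]
eef_rot: [-0.043, 0.999, 0.001, 0.001]
ft_force: [1.0, -0.1, -0.3]
width: 40.0
t 3.98 pos [462.2 126.4 118.6] yaw 95.0 z [ 0.002  0.002 -1.   ] F [ 1.  -0.1 -0.3] T [-0.01  0.05 -0.04] w 40.0
```

```bash
python3 -m inch '[[[40,0,-2,-9,0,0,0],[40,0,0,-3,0,0,0],[40,0,0,0,0,0,0],[0,0,0,0,0,0,0],[0,0,0,0,0,0,0],[0,0,0,0,0,0,0],[0,0,0,0,0,0,0],[0,0,0,0,0,0,0]]]'; python3 -c "
from h import *
pose()"
```

```text
clock: 4.65
position: [462.8, 122.8, 105.7]
eef_rot: [-0.043, 0.999, 0.0, 0.002]
ft_force: [0.3, -0.8, -2.0]
width: 8.2
t 4.65 pos [462.8 122.8 105.7] yaw 94.9 z [ 0.003  0.001 -1.   ] F [ 0.3 -0.8 -2. ] T [-0.   -0.11  0.02] w 8.2
```

```bash
python3 -m inch '[[[0,0,0,0,0,0,-5],[0,0,0,0,0,0,-5]]]'; python3 -c "
from h import *
pose()"
```

```text
clock: 4.82
position: [462.8, 122.5, 105.7]
eef_rot: [0.047, 0.999, 0.0, 0.002]
ft_force: [0.2, -0.9, -1.8]
width: 8.5
t 4.82 pos [462.8 122.5 105.7] yaw 84.6 z [ 0.003  0.    -1.   ] F [ 0.2 -0.9 -1.8] T [-0.1  -0.06  0.03] w 8.5
```

```bash
python3 -m inch '[[[0,0,0,0,0,0,-7],[0,0,0,0,0,0,-7],[0,0,0,0,0,0,-7],[0,0,0,0,0,0,-7],[0,0,0,0,0,0,-7],[0,0,0,0,0,0,-7],[0,0,0,0,0,0,-7],[0,0,0,0,0,0,-7],[0,0,0,0,0,0,-7],[0,0,0,0,0,0,-7]]]';  python3 -c "
from h import *
pose()"; python3 -m inch '[[[0,0,0,0,0,0,-5],[0,0,0,0,0,0,0],[40,0,0,0,0,0,0],[40,0,0,0,0,0,0],[40,0,0,0,0,0,0],[40,0,0,20,0,0,0],[40,0,0,30,0,0,0],[40,0,0,30,0,0,0]]]';  python3 -c "
from h import *
pose()"
```

```text
clock: 5.65
position: [461.6, 121.0, 105.7]
eef_rot: [0.623, 0.782, -0.002, 0.001]
ft_force: [-0.5, -1.9, -1.0]
width: 8.4
t 5.65 pos [461.6 121.  105.7] yaw 12.9 z [ 0.    -0.004 -1.   ] F [-0.5 -1.9 -1. ] T [-0.19 -0.02  0.06] w 8.4
clock: 6.32
position: [457.2, 120.8, 183.2]
eef_rot: [0.655, 0.755, -0.007, -0.001]
ft_force: [0.5, -0.4, -0.5]
width: 40.2
t 6.32 pos [457.2 120.8 183.2] yaw 8.1 z [-0.012 -0.01  -1.   ] F [ 0.5 -0.4 -0.5] T [ 0.05  0.02 -0.05] w 40.2
```

```bash
python3 -m inch '[[[45,2,-37,0,0,0,-2],[45,2,-37,0,0,0,-2],[45,2,-37,0,0,0,-2],[45,2,-37,0,0,0,-2],[45,2,-37,0,0,0,-1],[45,2,-37,0,0,0,-1],[45,2,-37,0,0,0,-1],[45,2,-37,-5,0,0,-1],[45,2,-25,-5,0,0,0],[45,0,0,0,0,0,0]]]';  python3 -c "
from h import *
pose();p=optics.snapshot('top');s=optics.snapshot('side');r=lambda im:cv2.resize(im,(400,300),interpolation=cv2.INTER_CUBIC)
cv2.imwrite('pics/b.png',np.hstack([r(p['pixels'][155:245,185:305]),r(s['pixels'][160:280,200:360])])[...,::-1])"
```

```text
clock: 7.15
position: [479.5, -208.9, 183.7]
eef_rot: [0.724, 0.69, 0.004, 0.004]
ft_force: [-0.7, -0.1, 0.1]
width: 44.7
t 7.15 pos [ 479.5 -208.9  183.7] yaw -2.8 z [ 0.012 -0.001 -1.   ] F [-0.7 -0.1  0.1] T [-0.02 -0.01  0.05] w 44.7
```

View pics/b.png

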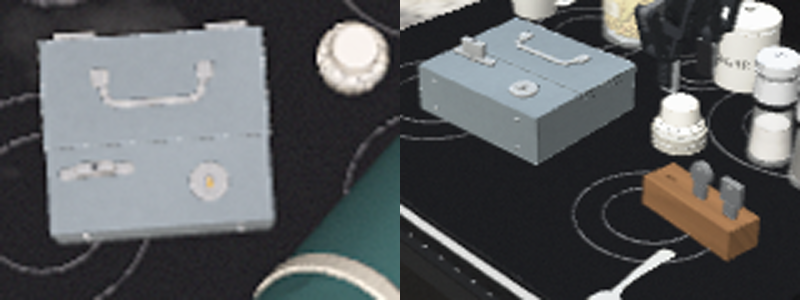

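The turnbutton now lies along the box's y, with its bar at crop pixels (60..133, 168), clear of the lid. Next I'll move over the round key.

```bash
python3 -m inch '[[[40,0,-16,-15,0,0.5,-1],[40,0,0,-15,0,0,0],[40,0,0,-10,0,0,0],[40,0,0,0,0,0,0],[40,0,0,0,0,0,0]]]';  python3 -c "
from h import *
pose()"
```

```text
clock: 7.67
position: [481.9, -212.8, 142.7]
eef_rot: [0.725, 0.689, 0.004, -0.002]
ft_force: [0.5, -0.3, 1.4]
width: 40.0
t 7.67 pos [ 481.9 -212.8  142.7] yaw -2.9 z [ 0.003  0.008 -1.   ] F [ 0.5 -0.3  1.4] T [-0.01 -0.06  0.02] w 40.0
```

```bash
python3 -m inch '[[[40,-3,-18,0,-0.4,0,-2],[40,0,0,0,0,0,0],[40,0,0,0,0,0,0]]]';  python3 -c "
from h import *
pose()"
```

```text
clock: 7.92
position: [480.0, -229.2, 144.0]
eef_rot: [0.736, 0.677, 0.003, 0.001]
ft_force: [0.1, 0.6, -0.1]
width: 39.9
t 7.92 pos [ 480.  -229.2  144. ] yaw -4.7 z [ 0.005  0.002 -1.   ] F [ 0.1  0.6 -0.1] T [-0.    0.03 -0.  ] w 39.9
```

```bash
python3 -m inch '[[[40,-2,-5,-15,0,0.2,0],[40,0,0,-15,0,0,0],[40,0,0,-10,0,0,0],[40,0,0,0,0,0,0],[40,0,0,0,0,0,0]]]';  python3 -c "
from h import *
pose();p=optics.snapshot('top');s=optics.snapshot('side');r=lambda im:cv2.resize(im,(400,400),interpolation=cv2.INTER_CUBIC)
cv2.imwrite('pics/c.png',np.hstack([r(p['pixels'][170:240,290:360]),r(s['pixels'][200:270,290:360])])[...,::-1])"
```

```text
clock: 8.33
position: [480.3, -234.3, 105.7]
eef_rot: [0.735, 0.678, 0.003, 0.002]
ft_force: [-0.2, 0.1, -0.3]
width: 39.7
t 8.33 pos [ 480.3 -234.3  105.7] yaw -4.6 z [ 0.008  0.001 -1.   ] F [-0.2  0.1 -0.3] T [-0.02  0.02  0.01] w 39.7
```

View pics/c.png

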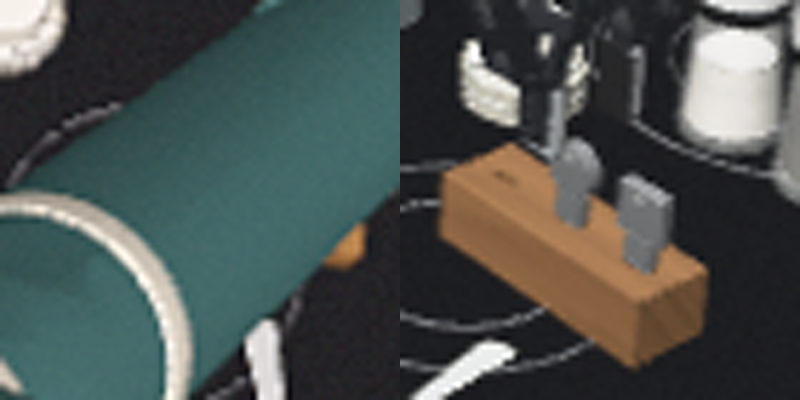

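```bash
python3 -m inch '[[[40,-2,0,-12,0,0.4,0],[40,0,0,-12,0,0,0],[40,0,0,-8,0,0,0],[40,0,0,0,0,0,0],[40,0,0,0,0,0,0]]]';  python3 -c "
from h import *
pose()"
```

```text
clock: 8.85
position: [479.2, -234.1, 72.0]
eef_rot: [0.735, 0.678, 0.001, 0.001]
ft_force: [0.2, -0.8, 0.7]
width: 39.9
t 8.85 pos [ 479.2 -234.1   72. ] yaw -4.6 z [ 0.003  0.001 -1.   ] F [ 0.2 -0.8  0.7] T [0.01 0.   0.02] w 39.9
```

```bash
python3 -m inch '[[[40,-1,0,-1,0,0,0],[0,0,0,0,0,0,0],[0,0,0,0,0,0,0],[0,0,0,0,0,0,0],[0,0,0,0,0,0,0],[0,0,0,0,0,0,0],[0,0,0,0,0,0,0]]]';  python3 -c "
from h import *
pose();s=optics.snapshot('side');r=lambda im:cv2.resize(im,(500,500),interpolation=cv2.INTER_CUBIC)
cv2.imwrite('pics/d.png',r(s['pixels'][200:270,290:360])[...,::-1])"
```

```text
clock: 9.43
position: [477.9, -234.3, 71.2]
eef_rot: [0.735, 0.678, 0.001, 0.001]
ft_force: [-0.7, -0.8, -1.1]
width: 8.1
t 9.43 pos [ 477.9 -234.3   71.2] yaw -4.6 z [ 0.003  0.001 -1.   ] F [-0.7 -0.8 -1.1] T [ 0.03  0.07 -0.  ] w 8.1
```

View pics/d.png

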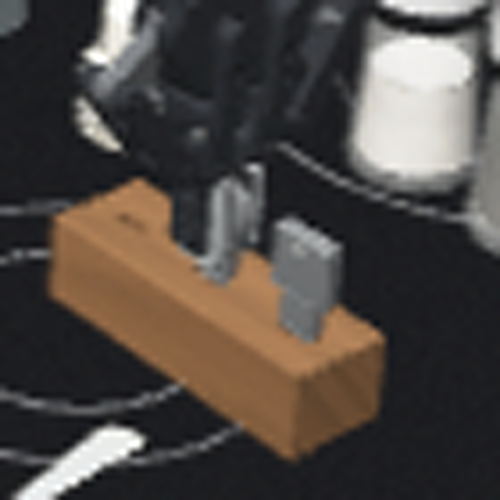

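The key is gripped at 8.1 mm width, with the square key undisturbed beside it. Lifting it straight up.

```bash
python3 -m inch '[[[0,0,0,10,0,0,0],[0,0,0,12,0,0,0],[0,0,0,15,0,0,0],[0,0,0,15,0,0,0],[0,0,0,20,0,0,0],[0,0,0,20,0,0,0],[0,0,0,10,0,0,0],[0,0,0,0,0,0,0]]]';  python3 -c "
from h import *
pose();s=optics.snapshot('side');r=lambda im:cv2.resize(im,(500,500),interpolation=cv2.INTER_CUBIC)
cv2.imwrite('pics/e.png',r(s['pixels'][170:270,270:370])[...,::-1])"
```

```text
clock: 10.15
position: [477.8, -235.2, 183.8]
eef_rot: [0.736, 0.678, 0.002, 0.002]
ft_force: [0.4, 0.6, -1.1]
width: 8.2
t 10.15 pos [ 477.8 -235.2  183.8] yaw -4.7 z [ 0.006  0.    -1.   ] F [ 0.4  0.6 -1.1] T [-0.04  0.01 -0.03] w 8.2
```

View pics/e.png

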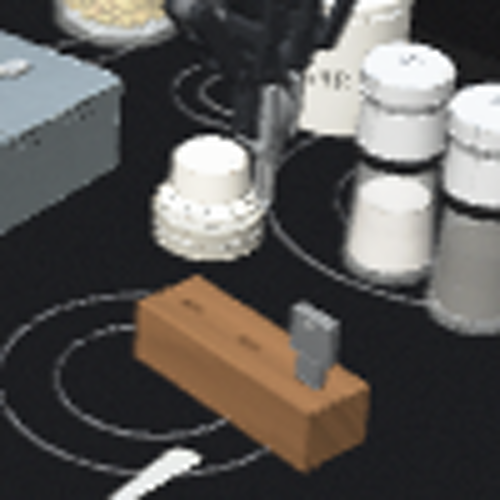

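The key is out and the square key still stands in its slot. Moving to the lock and turning by +99.5°.

```bash
python3 -m inch '[[[0,-3,33,0,0,0,7],[0,-3,35,0,0,0,7],[0,-3,35,0,0,0,7],[0,-3,35,0,0,0,7],[0,-3,35,0,0,0,7],[0,-3,35,0,0,0,7],[0,-3,20,0,0,0,7],[0,0,0,0,0,0,7],[0,0,0,0,0,0,7],[0,0,0,0,0,0,7]]]';  python3 -m inch '[[[0,0,0,0,0,0,7],[0,0,0,0,0,0,7],[0,0,0,0,0,0,7],[0,0,0,0,0,0,0],[0,0,0,0,0,0,0]]]';python3 -c "
from h import *
pose()"
```

```text
clock: 11.03
position: [447.8, 3.6, 177.0]
eef_rot: [0.202, 0.979, 0.001, -0.001]
ft_force: [-0.4, -1.1, -0.5]
width: 7.8
clock: 11.45
position: [444.1, 4.7, 172.7]
eef_rot: [0.017, 1.0, 0.0, -0.006]
ft_force: [-0.0, -0.1, -0.1]
width: 8.1
t 11.45 pos [444.1   4.7 172.7] yaw 88.1 z [-0.012  0.    -1.   ] F [-0.  -0.1 -0.1] T [0.01 0.02 0.  ] w 8.1
```

```bash
python3 -m inch '[[[0,6,12,0,0,-0.7,4],[0,4,6,-3,0,0,2],[0,0,0,0,0,0,0],[0,0,0,0,0,0,0]]]';python3 -c "
from h import *
pose();p=optics.snapshot('top');s=optics.snapshot('side');np.savez('top1.npz',**p);np.savez('side1.npz',**s);r=lambda im:cv2.resize(im,(400,400),interpolation=cv2.INTER_CUBIC)
cv2.imwrite('pics/f.png',np.hstack([r(p['pixels'][165:235,200:270]),r(s['pixels'][145:215,215:285])])[...,::-1])"
```

```text
clock: 11.78
position: [453.2, 22.5, 167.8]
eef_rot: [-0.032, 1.0, -0.0, -0.002]
ft_force: [-0.3, -0.5, -0.2]
width: 7.9
t 11.78 pos [453.2  22.5 167.8] yaw 93.6 z [-0.003 -0.001 -1.   ] F [-0.3 -0.5 -0.2] T [-0.02  0.    0.  ] w 7.9
```

View pics/f.png

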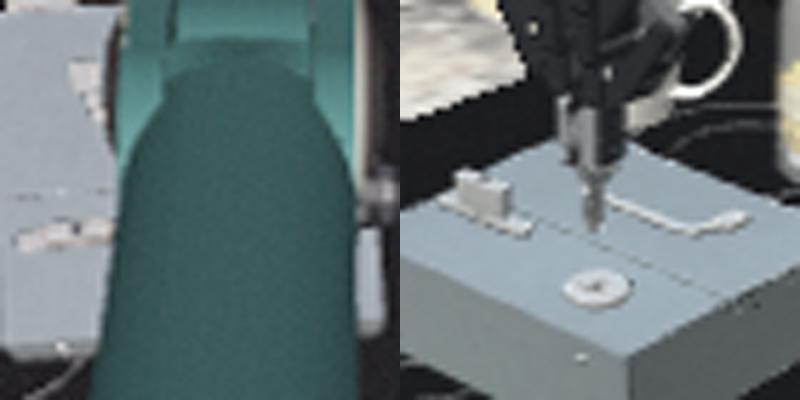

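Run:
```python
from h import *
p=dict(np.load("side1.npz"))
for dx in(0,):
  for z in(102.6,116,132.6,160.6): print(z,proj(p,[453.2,22.5,z]).round(2))
  print("lock",proj(p,[454.7,23.5,73.5]))
g=p["pixels"].astype(int)
print(g[168:190,242:258].mean(2).astype(int))
w=world(p,np.ones((384,512),bool)).reshape(-1,3)
print(p["depth"][170:188,244:254].astype(int))
c=cv2.resize(p["pixels"][150:200,230:270],(480,600),interpolation=cv2.INTER_CUBIC);cv2.imwrite("pics/g.png",c[...,::-1])
```

```text
102.6 [[248.71 186.08]]
116 [[248.62 181.99]]
132.6 [[248.5  176.87]]
160.6 [[248.31 168.09]]
lock [[249.06893032 194.53453303]]
[[ 73 139 124 128 135 141 136  77  44  37  41  36  45  82  93  34]
 [113 140 128 113 123 139 137  86  53  35  33  42  73  70  32  29]
 [160 135 104  91 108 141 136  78  44  36  43  45  98 172 137  63]
 [168 160  99  53  96 141 136  77  44  42  59  52  93 165 173 193]
 [166 160 104  43  95 141 135  78  44  33  29  62 136 163 165 166]
 [161 124  77  49 103 140 135  77  43  40  86 136 165 165 165 164]
 [166 166 160 130 120 107 144 113 102 118 128 134 165 165 165 165]
 [165 164 165 160 123 110  92 106  93  92 138 163 164 164 163 163]
 [166 167 166 162 143 110  89  80  93 115 162 164 165 164 165 164]
 [167 165 167 167 165 162  98  97 121 164 165 165 165 166 166 164]
 [166 167 168 168 176 195 115  87 125 174 166 166 166 166 165 165]
 [167 167 169 167 164 136  91  88 134 207 192 164 166 166 167 166]
 [169 168 169 168 161 124 112  86 117 159 202 213 208 191 171 167]
 [168 170 168 168 160 116  97  90 123 162 128 140 191 207 207 193]
 [171 170 169 169 161 117  93  97
[... 758 characters left out ...]
1453 1461]
 [1455 1452 1305 1297 1297 1292 1307 1308 1454 1455]
 [1449 1450 1305 1301 1299 1304 1301 1445 1451 1448]
 [1446 1446 1437 1304 1308 1313 1312 1441 1445 1442]
 [1438 1434 1437 1311 1309 1311 1309 1442 1433 1440]
 [1431 1433 1431 1310 1304 1311 1312 1419 1416 1430]
 [1424 1422 1421 1314 1306 1311 1314 1418 1414 1414]
 [1417 1423 1418 1312 1307 1318 1317 1419 1423 1416]
 [1420 1408 1412 1320 1315 1316 1321 1414 1408 1411]
 [1408 1407 1410 1319 1316 1321 1321 1410 1408 1407]
 [1402 1402 1404 1396 1316 1321 1325 1401 1401 1406]
 [1401 1397 1396 1395 1324 1321 1395 1394 1394 1394]
 [1391 1402 1394 1396 1392 1390 1392 1391 1390 1387]
 [1391 1387 1389 1390 1390 1383 1382 1386 1385 1385]]
```

View pics/g.png

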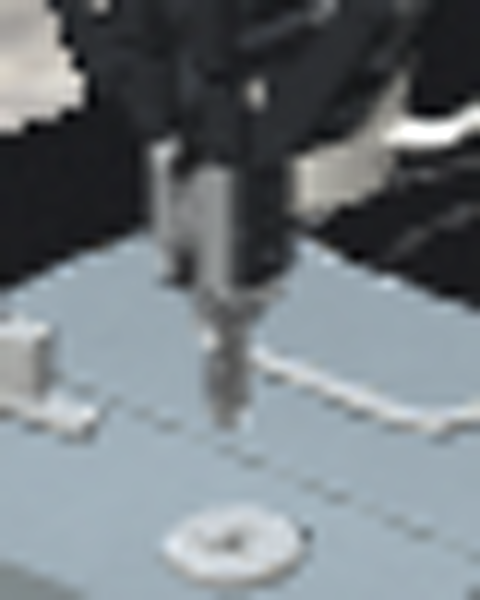

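The side view shows the blade's tip at (248.5, 185.5) and the ring centre at (248.7, 194.6), so the key is within about 1 mm of the lock axis. I'll make a small correction and descend.

```bash
python3 -m inch '[[[0,1.4,1,-8,0,-0.2,1.2],[0,0,0,-8,0,0,0],[0,0,0,-4,0,0,0],[0,0,0,0,0,0,0],[0,0,0,0,0,0,0]]]';python3 -c "
from h import *
pose();s=optics.snapshot('side');np.savez('side2.npz',**s);r=lambda im:cv2.resize(im,(480,600),interpolation=cv2.INTER_CUBIC)
cv2.imwrite('pics/i.png',r(s['pixels'][165:215,230:270])[...,::-1])"
```

```text
clock: 12.3
position: [454.0, 22.1, 145.4]
eef_rot: [-0.041, 0.999, -0.001, -0.0]
ft_force: [0.1, -1.3, -0.1]
width: 7.7
t 12.3 pos [454.   22.1 145.4] yaw 94.7 z [-0.    -0.002 -1.   ] F [ 0.1 -1.3 -0.1] T [ 0.01  0.01 -0.03] w 7.7
```

View pics/i.png

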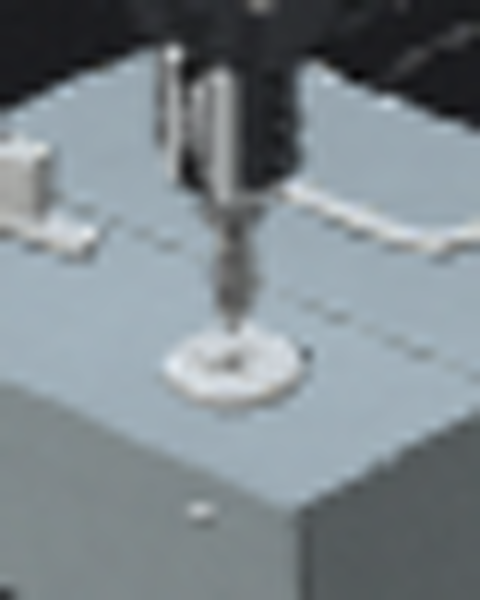

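```bash
python3 -m inch '[[[0,0.7,1.6,-3,0,0,0],[0,0,0,-2,0,0,0],[0,0,0,0,0,0,0]]]';python3 -c "
from h import *
pose();s=optics.snapshot('side');np.savez('side2.npz',**s);r=lambda im:cv2.resize(im,(480,600),interpolation=cv2.INTER_CUBIC)
cv2.imwrite('pics/j.png',r(s['pixels'][165:215,230:270])[...,::-1]);pose()
P=status.read_state()['position']
print(proj(s,[P[0],P[1],P[2]-65.2]),proj(s,[P[0],P[1],P[2]-35.2]));print(s['pixels'].mean(2).astype(int)[180:196,242:256])"
```

```text
clock: 12.6
position: [455.0, 23.8, 140.3]
eef_rot: [-0.041, 0.999, -0.001, 0.0]
ft_force: [-0.7, -0.3, -0.3]
width: 8.5
t 12.6 pos [455.   23.8 140.3] yaw 94.7 z [ 0.001 -0.002 -1.   ] F [-0.7 -0.3 -0.3] T [-0.02 -0.    0.02] w 8.5
t 12.65 pos [455.   23.8 140.4] yaw 94.7 z [ 0.001 -0.002 -1.   ] F [ 0.7  1.1 -0.7] T [ 0.01 -0.02  0.02] w 7.9
[[249.0727609  193.95329777]] [[248.87117501 184.9366722 ]]
[[169 170 157  36  65 124 163 106  45  39  32  46 110 191]
 [169 164 126  31  58 126 163 107  46  40  39 104 189 207]
 [171 169 163 118  78 120 163 112  94  92 145 158 166 151]
 [169 170 169 164 136 112 109 109  96 104 143 167 168 168]
 [155 176 175 165 136 111 106  76  92 132 168 168 167 168]
 [168 149 147 168 167 128 112  84 119 156 170 168 169 168]
 [175 175 175 172 163 161 138  97 119 159 171 171 171 171]
 [175 176 175 175 171 142  93  95 110 163 172 172 172 170]
 [175 175 175 176 170 143 103  94 104 143 169 175 172 170]
 [175 174 175 176 175 168 117  83 109 160 172 164 166 173]
 [175 176 177 175 174 164 105  84 110 161 174 175 173 155]
 [175 175 176 175 176 165  96  93 109 162 176 176 175 176]
 [174 175 175 174 178 183 134 128 169 199 182 176 175 176]
 [174 175 178 195 209 205 168 140 206 208 211 212 170 175]
 [174 179 204 206 191 206 189 159 178 196 209 210 199 112]
 [174 191 232 209 199 171 153 126 181 209 209 209 200 153]]
```

View pics/j.png

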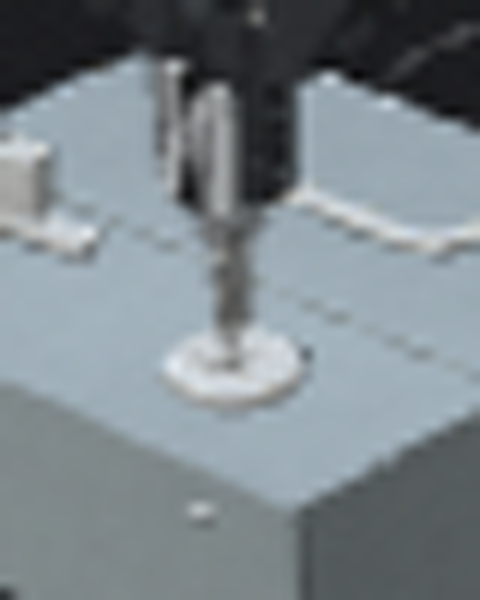

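The blade's tip is over the ring centre at about (249, 193). Now a gentle descent while watching the force.

```bash
python3 -m inch '[[[0,0,0,-2,0,0,0],[0,0,0,-2,0,0,0],[0,0,0,-2,0,0,0],[0,0,0,0,0,0,0]]]';python3 -c "
from h import *
pose()";python3 -m inch '[[[0,0,0,-2,0,0,0],[0,0,0,-2,0,0,0],[0,0,0,0,0,0,0]]]';python3 -c "
from h import *
pose()"
```

```text
clock: 12.98
position: [455.6, 23.2, 134.6]
eef_rot: [-0.041, 0.999, -0.001, 0.001]
ft_force: [-0.3, -0.6, -0.0]
width: 8.0
t 12.98 pos [455.6  23.2 134.6] yaw 94.7 z [ 0.002 -0.002 -1.   ] F [-0.3 -0.6 -0. ] T [-0.11  0.2  -0.04] w 8.0
clock: 13.23
position: [453.9, 22.4, 130.8]
eef_rot: [-0.04, 0.999, -0.001, -0.001]
ft_force: [-2.1, -0.3, -1.6]
width: 8.1
t 13.23 pos [453.9  22.4 130.8] yaw 94.6 z [-0.002 -0.002 -1.   ] F [-2.1 -0.3 -1.6] T [-0.21  0.17  0.01] w 8.1
```

The tip is 8 mm into the keyway with low force. Continuing through the pins.

```bash
python3 -m inch '[[[0,0,0,-3,0,0,0],[0,0,0,-3,0,0,0],[0,0,0,-3,0,0,0],[0,0,0,-3,0,0,0]]]';python3 -c "
from h import *
pose()"; python3 -m inch '[[[0,0,0,-4,0,0,0],[0,0,0,-4,0,0,0],[0,0,0,-4,0,0,0]]]';python3 -c "
from h import *
pose()"
```

```text
clock: 13.57
position: [453.7, 22.2, 118.4]
eef_rot: [-0.04, 0.999, -0.001, -0.001]
ft_force: [-3.8, -1.5, 13.2]
width: 8.0
t 13.57 pos [453.7  22.2 118.4] yaw 94.6 z [-0.002 -0.002 -1.   ] F [-3.8 -1.5 13.2] T [-0.3   0.94 -0.04] w 8.0
clock: 13.82
position: [453.8, 22.2, 107.7]
eef_rot: [-0.04, 0.999, -0.0, -0.002]
ft_force: [-8.4, -3.2, 40.4]
width: 7.8
t 13.82 pos [453.8  22.2 107.7] yaw 94.6 z [-0.004 -0.001 -1.   ] F [-8.4 -3.2 40.4] T [-0.55  1.86 -0.04] w 7.8
```

```bash
python3 -m inch '[[[0,0,0,0,0,0,0]]]';python3 -c "
from h import *
pose();s=optics.snapshot('side');np.savez('side3.npz',**s);r=lambda im:cv2.resize(im,(480,600),interpolation=cv2.INTER_CUBIC)
cv2.imwrite('pics/k.png',r(s['pixels'][165:215,230:270])[...,::-1]);pose()
P=status.read_state()['position']
print('head centre, if no slip',proj(s,[P[0],P[1],P[2]-7.2]),'shoulder',proj(s,[P[0],P[1],P[2]-35.2]), 'mouth',proj(s,[P[0],P[1],73.5]))"
```

```text
clock: 13.9
position: [453.7, 22.1, 108.0]
eef_rot: [-0.04, 0.999, -0.0, -0.002]
ft_force: [-2.9, -1.5, 7.7]
width: 8.0
t 13.9 pos [453.7  22.1 108. ] yaw 94.6 z [-0.004 -0.    -1.   ] F [-2.9 -1.5  7.7] T [-0.24  0.69  0.01] w 8.0
t 13.95 pos [453.8  22.1 108. ] yaw 94.6 z [-0.004 -0.    -1.   ] F [-3.6 -0.9 10.3] T [-0.32  0.86 -0.  ] w 8.2
head centre, if no slip [[248.94761076 186.6039874 ]] shoulder [[249.13507771 195.00688499]] mouth [[249.13043846 194.7989384 ]]
```

View pics/k.png

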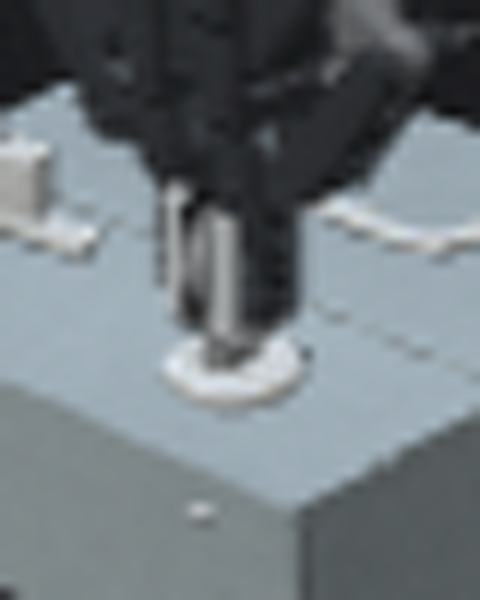

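The neck's shoulder now sits on the ring, at crop (232, 362). The TCP height of 108 agrees with the 108.7 expected when home. I'll press briefly to confirm the hard stop.

```bash
python3 -m inch '[[[0,0,0,-2,0,0,0],[0,0,0,-2,0,0,0]]]';python3 -c "
from h import *
pose()"; python3 -m inch '[[[0,0,0,-1,0,0,-4],[0,0,0,-1,0,0,-5],[0,0,0,-1,0,0,-5],[0,0,0,-1,0,0,-5]]]';python3 -c "
from h import *
pose()"
```

```text
clock: 14.12
position: [454.0, 22.1, 107.5]
eef_rot: [-0.04, 0.999, 0.001, -0.003]
ft_force: [-12.0, -3.6, 40.7]
width: 7.9
t 14.12 pos [454.   22.1 107.5] yaw 94.6 z [-0.006  0.002 -1.   ] F [-12.   -3.6  40.7] T [-0.53  2.82  0.03] w 7.9
clock: 14.45
position: [454.1, 22.1, 107.9]
eef_rot: [0.132, 0.991, 0.003, -0.003]
ft_force: [-6.4, -2.0, 19.4]
width: 8.1
t 14.45 pos [454.1  22.1 107.9] yaw 74.8 z [-0.005  0.007 -1.   ] F [-6.4 -2.  19.4] T [-0.44  1.41  0.09] w 8.1
```

```bash
python3 -m inch '[[[0,0,0,-1,0,0,-6],[0,0,0,-1,0,0,-6],[0,0,0,-1,0,0,-6],[0,0,0,-1,0,0,-6]]]';python3 -c "
from h import *
pose()"; python3 -m inch '[[[0,0,0,-1,0,0,-6],[0,0,0,-1,0,0,-6],[0,0,0,-1,0,0,-6],[0,0,0,-1,0,0,-6]]]';python3 -c "
from h import *
pose()"
```

```text
clock: 14.78
position: [454.3, 22.1, 107.8]
eef_rot: [0.345, 0.939, 0.006, -0.003]
ft_force: [-5.9, -1.0, 19.4]
width: 8.2
t 14.78 pos [454.3  22.1 107.8] yaw 49.7 z [-0.002  0.013 -1.   ] F [-5.9 -1.  19.4] T [-0.46  1.53  0.12] w 8.2
clock: 15.12
position: [454.6, 21.9, 107.8]
eef_rot: [0.541, 0.841, 0.008, -0.003]
ft_force: [-7.0, -1.1, 21.0]
width: 8.0
t 15.12 pos [454.6  21.9 107.8] yaw 24.5 z [ 0.004  0.017 -1.   ] F [-7.  -1.1 21. ] T [-0.46  1.66  0.1 ] w 8.0
```

```bash
python3 -m inch '[[[0,0,0,-1,-0.2,0,-6],[0,0,0,-1,-0.2,0,-6],[0,0,0,-1,-0.2,0,-6],[0,0,0,-1,-0.2,0,-6]]]';python3 -c "
from h import *
pose()"; python3 -m inch '[[[0,0,0,-1,0,0,-4],[0,0,0,-1,0,0,-4]]]';python3 -c "
from h import *
pose()"
```

```text
clock: 15.45
position: [454.7, 22.2, 107.8]
eef_rot: [0.711, 0.703, 0.005, 0.0]
ft_force: [-7.5, -0.4, 23.5]
width: 7.6
t 15.45 pos [454.7  22.2 107.8] yaw -0.6 z [ 0.007  0.006 -1.   ] F [-7.5 -0.4 23.5] T [-0.13  1.96  0.11] w 7.6
clock: 15.62
position: [454.6, 22.3, 107.8]
eef_rot: [0.76, 0.649, 0.005, -0.001]
ft_force: [-6.2, -0.6, 22.6]
width: 8.1
t 15.62 pos [454.6  22.3 107.8] yaw -9.0 z [ 0.006  0.008 -1.   ] F [-6.2 -0.6 22.6] T [-0.39  1.65  0.42] w 8.1
```

The torque rose from 0.11 to 0.42 N m, so the cylinder is at its stop. Checking the lid.

```bash
python3 -c "
from h import *
p=optics.snapshot('top');s=optics.snapshot('side');pose();r=lambda im:cv2.resize(im,(400,400),interpolation=cv2.INTER_CUBIC)
cv2.imwrite('pics/l.png',np.hstack([r(p['pixels'][160:235,195:270]),r(s['pixels'][150:230,210:290])])[...,::-1])
for c,q in(('top',p),('side',s)):
    w=world(q,np.ones((384,512),bool))
    a=np.radians(4.8);d=w[:,:2]-[504,72.5];x=d@[np.cos(a),np.sin(a)];y=d@[-np.sin(a),np.cos(a)]
    for x0 in(-10,10,30,50,70):
        k=(x>x0)&(x<x0+12)&(abs(y)<95)&(w[:,2]>60)&(w[:,2]<100); print(c,x0,k.sum(),np.median(w[k,2]).round(1) if k.any() else None)
"
```

```text
t 15.72 pos [454.6  22.4 107.8] yaw -8.9 z [ 0.006  0.008 -1.   ] F [-7.2 -1.9 23.9] T [-0.31  1.8   0.28] w 8.0
top -10 55 83.9
top 10 71 80.4
top 30 82 79.0
top 50 110 75.2
top 70 169 72.6
side -10 55 83.2
side 10 51 81.1
side 30 42 78.2
side 50 46 75.5
side 70 52 72.8
```

View pics/l.png

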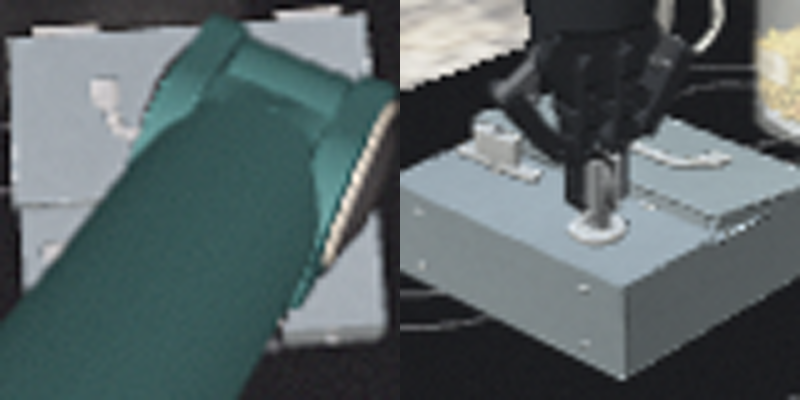

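The lid stands about 14 mm up at its front edge (roughly 0.14 rad). The key is home and at its stop, and the turnbutton lies along y. Handing in while holding.

```bash
python3 -c "
from h import *
from cell import close_job
pose();close_job();pose()"
```

```text
t 15.72 pos [454.6  22.4 107.8] yaw -8.9 z [ 0.006  0.008 -1.   ] F [-7.2 -1.9 23.9] T [-0.31  1.8   0.28] w 8.0
the job is handed in; nothing more can be done
the job is handed in; nothing more can be done
```

The medicine box is open. The job was handed in at 15.7 s with the gripper still holding the round-headed key turned to its stop. No verdict is reported, so these are my own last checks.

**What I did:**
- Gripped the turnbutton's wing and turned it about 90° clockwise, then let go.
- Took the round-headed key from the middle slot of the block and pushed it through the pins to the bottom of the lock.
- Turned the tool 103° clockwise, which is the quarter turn plus the key's play.

**What the last checks showed:**
- **Key home:** the tool stopped hard at about 40 N while pressing in. It ended at 107.8 mm, against about 108.7 mm expected with the key fully home. That 0.9 mm is within grip slip and measurement error.
- **Key at its stop:** the turning moment rose from about 0.1 to 0.4 N m at the end of the turn and settled near 0.28 N m, above the lock spring's 0.1 N m. The fingers were closed on the key at 8.0 mm, with about 24 N of downward push.
- **Lid:** both cameras put its front edge at about 84 mm instead of 70 mm, so it stands ajar by roughly 0.14 rad.
- **Turnbutton:** it lies along the box's y, clear of the lid.
- **Other things:** the square-headed key was still in its slot when I lifted the round one out. I saw nothing disturbed in the pictures, but I did not measure the bystanders again at the end.

I could not read the lock cylinder's angle directly, so I inferred it from the tool's angle, the moment at the stop and the raised lid. The gripper read about 8 mm on the key's 9 mm head, and about 8.4 mm on the 10 mm wing. The pictures and forces showed it held both.

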